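# Stack the gem sieves on the shaker

## Task

Build the stone-grading stack on the receiver pan of the vibrating base: the finest sieve first, then the medium one, then the coarse one, and the lid on top. Every piece must be fully seated, with its foot down inside the rim below and the stack standing straight, and let go; leave the file, tweezers, pliers and jar where they lie.

Things in the scene. Friction and masses are not known exactly. Their poses are not given: they have to be found in the camera images.
- shaker: Vibrating sieve base, fixed: grey round housing 124 mm wide, black control box to 80 mm from the axis on its -x side, steel plate, and screwed on top an aluminium receiver pan (62 mm wide, bore 57 mm, 21 mm deep). Origin: on the bench under the pan's centre, z up the common axis. Pan rim 76 mm above the origin; a sieve seated on it has its origin 68 mm above this one.
- sieve_fine: Aluminium gem sieve, shallowest of three, dense 2.6 mm mesh; 62 mm wide, 28 mm high, open top (bore 57 mm). Foot: lowest 8 mm, tapers from 54 to 46 mm, drops into the rim below until the 62 mm frame (20 mm tall) rests on that rim. Origin: centre of foot's underside, z up. About 60 g. Grip across the frame, fingertips above the foot. A part seated on it has its origin 20 mm above this one.
- sieve_medium: Aluminium gem sieve, of middle depth, 6 mm mesh; 62 mm wide, 36 mm high, open top (bore 57 mm). Foot: lowest 8 mm, tapers from 54 to 46 mm, drops into the rim below until the 62 mm frame (28 mm tall) rests on that rim. Origin: centre of foot's underside, z up. About 70 g. Grip across the frame, fingertips above the foot. A part seated on it has its origin 28 mm above this one.
- sieve_coarse: Aluminium gem sieve, deepest of three, open 13.5 mm mesh; 62 mm wide, 44 mm high, open top (bore 57 mm). Foot: lowest 8 mm, tapers from 54 to 46 mm, drops into the rim below until the 62 mm frame (36 mm tall) rests on that rim. Origin: centre of foot's underside, z up. About 80 g. Grip across the frame, fingertips above the foot. A part seated on it has its origin 36 mm above this one.
- lid: Flat round aluminium lid, 62 mm wide, with a black knob, standing on its foot: foot 8 mm tall tapering from 54 to 46 mm like the sieves', flange from 8 to 13 mm above the origin, knob 18 mm in diameter from 13 to 36 mm above the origin. Origin: centre of the underside of the foot, z up. About 60 g; pick it up by the knob.
- file: Bystander: needle file lying flat along its own y axis, 170 mm long, wooden handle 13 mm thick on the -y side, dark blade 5 mm thick. Origin: about its middle, at bench level.
- tweezers: Bystander: steel tweezers lying along their own y axis, 155 mm long, 16 mm wide, 9 mm high. Origin: middle, at bench level.
- pliers: Bystander: red-handled pliers lying flat, jaws towards their own -y, 155 mm long, 52 mm wide, 12 mm high. Origin: the rivet, at bench level.
- jar: Bystander: small glass jar with a steel screw cap, 41 mm across, 40 mm high. Origin: centre of its underside.

How it is judged (in metres and radians):
At the end, for the whole second after the job is handed in: Upwards on the receiver pan: fine, medium, coarse sieve, lid. Each within 4 mm of the axis of the part below and within 2.5 mm of its seated height (origin 68, 20, 28, 36 mm above that of the part below), tilted less than 0.06 rad, at rest and released (horizontal distance between shaker and sieve_fine below 0.004 m and z of sieve_fine in the frame of shaker between 0.0655 and 0.0705 m and angle between each of sieve_fine, sieve_medium, sieve_coarse, lid's own z axis and vertical below 0.06 rad and linear speed of each of sieve_fine, sieve_medium, sieve_coarse, lid below 0.01 m/s and angular speed of each of sieve_fine, sieve_medium, sieve_coarse, lid below 0.1 rad/s and contact force between each of sieve_fine, sieve_medium, sieve_coarse, lid and the fingers below 0.05 N and horizontal distance between sieve_fine and sieve_medium below 0.004 m and z of sieve_medium in the frame of sieve_fine between 0.0175 and 0.0225 m and horizontal distance between sieve_medium and sieve_coarse below 0.004 m and z of sieve_coarse in the frame of sieve_medium between 0.0255 and 0.0305 m and horizontal distance between sieve_coarse and lid below 0.004 m and z of lid in the frame of sieve_coarse between 0.0335 and 0.0385 m); the robot touches nothing.
It fails at once if the file, tweezers, pliers or jar is shifted by more than 25 mm (distance of any of file, tweezers, pliers, jar from where it was at the start of the episode above 0.025 m).
It fails at once if the jar is tipped (angle between jar's own z axis and vertical above 0.35 rad).
It also fails if it takes over 96 s, if anything falls off the work surface, if the arm or the gripper's body presses on something with over 40 N, if the wrist force passes 120 N, or if a joint passes its speed limit or range.

## Robot

A 7-joint arm with a two-finger parallel gripper is mounted at the origin on the work surface. World frame = base frame: x ahead of the robot, y to its left, z up, the work surface at z = 0. Lengths are in mm, angles in rad, forces in N, time in s.
With the tool pointing down it reaches from about 425 to 875 mm from the base axis. Payload 8.4 kg.
Tool frame: the origin (TCP) lies at the very end of the fingers, on their centre line; the grasp point (between the pads) lies 19 mm behind it; z points along the fingers, y is the line along which they close (so a half turn about z gives the same grasp; the last joint's range is limited). The gripper opens to 85 mm and grips with 20 to 120 N. Pads are 22 mm wide; open, the fingers measure 114 mm over their backs; the gripper's body (76 mm by 85 mm) begins 54 mm behind the grasp point. The pads swing forward as they close: fully open they stand 13 mm farther back than shut.
Start: joints at [-1.366, 0.333, 0.04, 1.465, -0.013, 1.343, -0.059], TCP at [194.448, 620.205, 231.308] pointing down, gripper open.
Joint ranges: [-2.58, 2.58], [-0.38, 2.09], [-1.3, 1.39], [0.25, 2.4], [-1.5, 4.64], [0.08, 2.09], [-2.65, 2.65]. Speed limits (rad/s): [2.22, 2.22, 2.79, 2.79, 3.14, 3.14, 3.14].

## Interface

Orientations are given as a unit quaternion [x, y, z, w].
In Python, from station import ctrl gives the robot as it stands.
- The arm moves only by the shell command python3 -m handwheel 'ROWS' [FORCE]. ROWS is JSON, a list of rows, each an object of numbers: "grip": the opening, from -1 (shut) to 1 (fully open), so that 0 is half open; "dx", "dy", "dz": the shift along the tool's x, y, z in cm; "rx", "ry", "rz": the turn, a rotation vector about the tool's x, y, z in degrees. In form: [{"grip": .., "dx": .., "dy": .., "dz": .., "rx": .., "ry": .., "rz": ..}, ...]. A call has 1 to 12 rows; each row is the pose to reach, as a shift and turn from the pose commanded when the call began, along the tool's axes at that moment; what a row does not reach only later rows make up. A row lasts 1/12 s, in which the tool goes at most 41.7 mm and 7.16 degrees, less where a joint would pass 70% of its speed; a pose out of reach is approached as far as the arm can. A call with a gripper value outside its range is refused whole. The fingers move at their own pace and stop on an object; FORCE is the grip in N (left out, the last holds). Time passes only in rows, so rows that repeat a pose let the fingers close. It gives the time, the measured TCP pose, the force, the opening and the grip force at its end, in the units of the state.
- ctrl.get_state(): the state, without advancing time (a new reading comes with each control period).
- ctrl.snapshot(name): name is "side" or "top" or "wrist"; returns (picture, depth): 480x640x3 uint8, blue, green, red; 480x640 float32, mm along the optical axis (not along the pixel's ray), 0 where there is no reading.
- ctrl.calibration(name): a dict with "fx", "fy", "cx", "cy" (pixels), "cam_to_world" (4x4, takes a point from camera to world coordinates); the wrist camera has in their place "T_tool_cam" (4x4, takes a point from camera to tool coordinates, whose origin is the TCP and whose axes are the flange's). Camera axes: x right, y up, looking along -z (the intrinsics and any distortion apply to the point x, -y, -z); pixel columns grow to the right and rows downward; lengths in mm; the calibration is good to about 2 mm. A picture is of the moment at which its call begins: read the wrist's pose just before it. calibration takes no time and is no camera call.
- ctrl.job_done(): hands the job in; it is judged then, once.
The state is a dict: "time_s": time; "joint_positions": joint angles; "joint_vel": joint speeds; "joint_efforts": joint torques, N m; "ee_pos": TCP position; "tool_rot": TCP orientation; "ft_force": force on the tool from outside, world axes, zero at the start; "ft_torque": the same for the moment, N m; "opening": finger opening in mm; "finger_force": force on a finger pad.
Only numpy, scipy, OpenCV 4.12 (cv2) and the standard library are available. Lean on these libraries where they do the work, as an engineer would, in place of code of your own. Each camera call takes 0.05 s, during which the arm holds its last target. There are 200 camera calls.

## Working session

There is one attempt and no reset: what is moved stays moved. The work goes in short steps, Python scripts to look and compute and a shell command to move; the robot and the scene stay as the last step left them, time stands still between calls to the robot, and variables do not carry over. Pictures are saved under pics/ and viewed, at most 14 in all, crops included, and the job is handed in when it is done.

```bash
mkdir -p pics; ls; python3 - <<'E'
from station import ctrl
import cv2
s=ctrl.get_state();print({k:s[k] for k in('time_s','ee_pos','tool_rot','opening','ft_force')})
import numpy as np
for n in('top','side'):
    p,d=ctrl.snapshot(n);cv2.imwrite(f'pics/{n}0.png',p);np.save(f'pics/{n}0.npy',d)
    print(n,ctrl.calibration(n))
print(ctrl.calibration('wrist'))
E
```

```text
pics
{'time_s': 0.0, 'ee_pos': array([194.33650394, 619.79754431, 230.40741333]), 'tool_rot': array([ 1.51319656e-01,  9.88484561e-01, -7.94203271e-04, -6.52613489e-05]), 'opening': 85.51460796507307, 'ft_force': array([0.07871326, 0.18867602, 0.74445929])}
top {'fx': 582.5091914359291, 'fy': 582.5091914359291, 'cx': 320.0235136742296, 'cy': 248.71948414840864, 'cam_to_world': array([[ 2.11817299e-02,  9.94285147e-01, -1.04634513e-01,
         3.99365284e+02],
       [-9.99701158e-01,  2.23413305e-02,  9.92266448e-03,
         1.35806167e+01],
       [ 1.22036321e-02,  1.04393064e-01,  9.94461241e-01,
         1.20364113e+03],
       [ 0.00000000e+00,  0.00000000e+00,  0.00000000e+00,
         1.00000000e+00]])}
side {'fx': 463.1596431600782, 'fy': 463.1596431600782, 'cx': 314.96953808938576, 'cy': 229.01766406344197, 'cam_to_world': array([[ 8.50974931e-01,  3.02059051e-01, -4.29653345e-01,
         1.49908640e+02],
       [-5.24992135e-01,  5.12577270e-01, -6.79446687e-01,
        -6.01428932e+02],
       [ 1.49975173e-02,  8.03756725e-01,  5.94769033e-01,
         5.76957202e+02],
       [ 0.00000000e+00,  0.00000000e+00,  0.00000000e+00,
         1.00000000e+00]])}
{'fx': 367.68507634540225, 'fy': 367.68507634540225, 'cx': 318.0524571195788, 'cy': 236.20583273654287, 'T_tool_cam': array([[ 8.85158046e-04,  9.58444169e-01,  2.85278797e-01,
         7.33046443e+01],
       [ 9.99999080e-01, -5.55244520e-04, -1.23733822e-03,
        -2.08982717e-01],
       [-1.02752012e-03,  2.85279630e-01, -9.58443779e-01,
        -1.43984296e+02],
       [ 0.00000000e+00,  0.00000000e+00,  0.00000000e+00,
         1.00000000e+00]])}
```

View pics/top0.png

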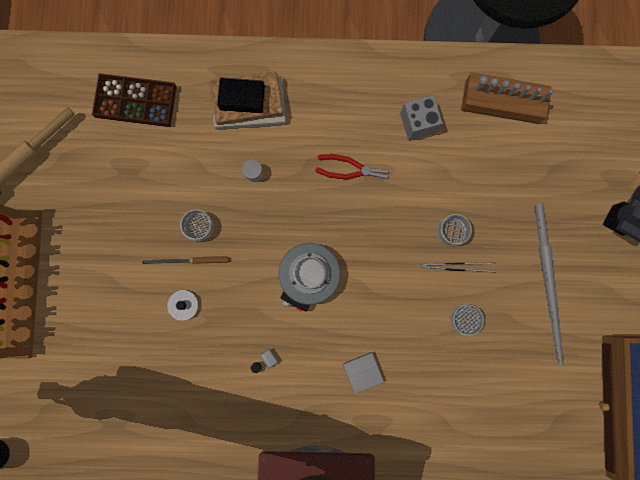

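View pics/side0.png

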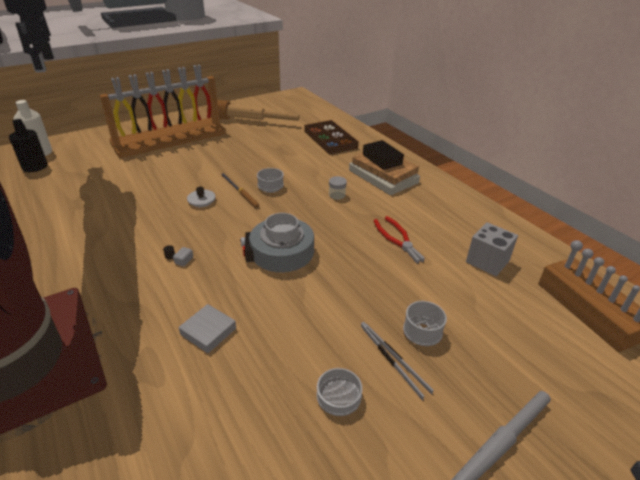

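The top view shows sieves at (197,226), (456,231) and (468,320), the lid at (183,305), the shaker at (312,273), the file at (186,260) and the tweezers at (458,267). Next I'll measure the rims with depth.

```bash
cat > h.py <<'E'
import numpy as np, cv2
from station import ctrl
from scipy.optimize import least_squares
def cloud(d,c,T):
    v,u=np.mgrid[0:d.shape[0],0:d.shape[1]]
    P=np.stack([(u-c['cx'])/c['fx']*d,-(v-c['cy'])/c['fy']*d,-d,np.ones_like(d)],-1)@T.T
    P[d<=0]=np.nan
    return P[...,:3]
def circ(p):
    # outer circle of known r=31 fit of rim points: free mean radius
    f=lambda q:np.hypot(p[:,0]-q[0],p[:,1]-q[1])-q[2]
    r=least_squares(f,[*p[:,:2].mean(0),29],loss='soft_l1',f_scale=1)
    return r.x
E
python3 - <<'E'
from h import *
d=np.load('pics/top0.npy');c=ctrl.calibration('top');C=cloud(d,c,c['cam_to_world'])
im=cv2.imread('pics/top0.png');t=[]
for n,(u,v,h) in dict(A=(197,226,22),B=(456,231,22),C=(468,320,22),lid=(183,305,20),sh=(312,273,36),jar=(252,170,15)).items():
    w=C[v-h:v+h,u-h:u+h].reshape(-1,3);w=w[np.isfinite(w[:,2])]
    z=w[:,2]; zt=np.percentile(z[z>12],97) 
    print(n,'ztop',zt.round(1),'bench',np.median(z[z<12]).round(1))
    if n!='lid':
        m=w[abs(z-zt)<4]
        print(len(m),circ(m).round(1), m[:,2].mean().round(1))
    else:
        m=w[z>25];print('knob',m.mean(0));m=w[(z>9)&(z<16)];print('flange',m.mean(0),(m.max(0)+m.min(0))/2)
    t.append(cv2.resize(im[v-36:v+36,u-36:u+36],(260,260),interpolation=2))
cv2.imwrite('pics/crops.png',np.vstack([np.hstack(t[:3]),np.hstack(t[3:])]))
E
```

```text
A ztop 38.9 bench 0.8
87 [566.6 253.7  29.8] 36.9
B ztop 47.0 bench 0.9
86 [ 567.7 -271.2   29.7] 45.1
C ztop 31.2 bench 1.3
86 [ 386.8 -299.2   29.6] 29.3
lid ztop 37.1 bench 0.7
knob [403.70606762 276.85318794  35.1561863 ]
flange [403.81758195 277.34058969  12.74451255] [403.75021271 277.72858028  12.50000335]
sh ztop 74.0 bench 0.1
112 [472.3  21.8  29.7] 75.1
jar ztop 44.5 bench 0.2
125 [684.7 143.8  14. ] 42.2
```

View pics/crops.png

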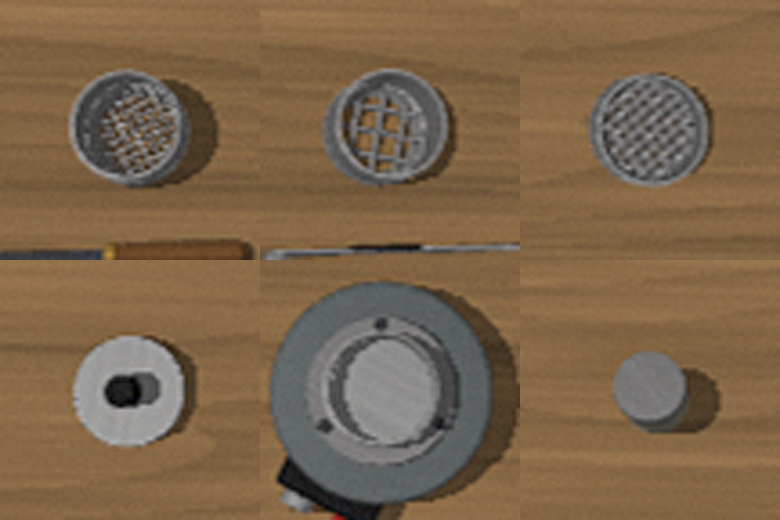

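C is the shallowest (fine), A is the medium and B the tallest (coarse). I'll move round towards the shaker, squaring the yaw with the world axes.

```bash
python3 -m handwheel '[{"grip":1,"dx":-4,"dy":-2.2,"rz":-4},{"grip":1,"dx":-8,"dy":-4.4,"rz":-10},{"grip":1,"dx":-38.8,"dy":-21.4,"rz":-17.4},{"grip":1,"dx":-38.8,"dy":-21.4,"rz":-17.4},{"grip":1,"dx":-38.8,"dy":-21.4,"rz":-17.4},{"grip":1,"dx":-38.8,"dy":-21.4,"rz":-17.4},{"grip":1,"dx":-38.8,"dy":-21.4,"rz":-17.4},{"grip":1,"dx":-38.8,"dy":-21.4,"rz":-17.4},{"grip":1,"dx":-38.8,"dy":-21.4,"rz":-17.4},{"grip":1,"dx":-38.8,"dy":-21.4,"rz":-17.4},{"grip":1,"dx":-38.8,"dy":-21.4,"rz":-17.4},{"grip":1,"dx":-38.8,"dy":-21.4,"rz":-17.4}]'
cat > s.py <<'E'
import sys
from h import *
from scipy.spatial.transform import Rotation as R
s=ctrl.get_state();r=R.from_quat(s['tool_rot']);M=r.as_matrix()
print('t',round(s['time_s'],2),'p',s['ee_pos'].round(1),'yaw(y-axis)',np.degrees(np.arctan2(M[1,1],M[0,1])).round(2),'zaxis',M[:,2].round(4),'open',round(s['opening'],1),'ff',np.round(s['finger_force'],1),'F',s['ft_force'].round(1),'q',s['joint_positions'].round(2))
if len(sys.argv)>3:
    t=np.array([float(a) for a in sys.argv[1:4]])
    print('cm in tool axes',(M.T@(t-s['ee_pos'])/10).round(2))
    # turn to make tool: x=-X,y=Y,z=-Z
    print('turn',(r.inv()*R.from_matrix(np.diag([-1.,1,-1]))).as_rotvec(degrees=True).round(2))
E
python3 s.py 480 -100 230
```

```text
t 0.1 p [194.4 619.8 230.5] yaw(y-axis) 72.59 zaxis [-3.0e-04 -1.4e-03 -1.0e+00] open 85.3 ff 0.0 F [ 0.7 -0.4  0.1] q [-1.37  0.33  0.04  1.47 -0.01  1.34 -0.06]
cm in tool axes [-48.79 -60.14   0.15]
turn [-8.000e-02 -1.000e-02 -1.741e+01]schema error: expected keys grip, dx, dy, dz, rx, ry, rz
```

```bash
python3 -m handwheel '[{"grip":1,"dx":-4,"dy":-2.2,"dz":0,"rx":0,"ry":0,"rz":-4},{"grip":1,"dx":-8,"dy":-4.4,"dz":0,"rx":0,"ry":0,"rz":-10},{"grip":1,"dx":-38.8,"dy":-21.4,"dz":0,"rx":0,"ry":0,"rz":-17.4},{"grip":1,"dx":-38.8,"dy":-21.4,"dz":0,"rx":0,"ry":0,"rz":-17.4},{"grip":1,"dx":-38.8,"dy":-21.4,"dz":0,"rx":0,"ry":0,"rz":-17.4},{"grip":1,"dx":-38.8,"dy":-21.4,"dz":0,"rx":0,"ry":0,"rz":-17.4},{"grip":1,"dx":-38.8,"dy":-21.4,"dz":0,"rx":0,"ry":0,"rz":-17.4},{"grip":1,"dx":-38.8,"dy":-21.4,"dz":0,"rx":0,"ry":0,"rz":-17.4},{"grip":1,"dx":-38.8,"dy":-21.4,"dz":0,"rx":0,"ry":0,"rz":-17.4},{"grip":1,"dx":-38.8,"dy":-21.4,"dz":0,"rx":0,"ry":0,"rz":-17.4},{"grip":1,"dx":-38.8,"dy":-21.4,"dz":0,"rx":0,"ry":0,"rz":-17.4},{"grip":1,"dx":-38.8,"dy":-21.4,"dz":0,"rx":0,"ry":0,"rz":-17.4}]' && python3 s.py 500 -100 230
```

```text
time_s: 1.1
ee_pos: [505.2, 293.0, 231.2]
tool_rot: [0.005, 1.0, -0.001, 0.001]
ft_force: [0.4, -0.0, 0.1]
opening: 85.4
finger_force: 0.0
t 1.1 p [505.2 293.  231.2] yaw(y-axis) 89.44 zaxis [ 0.0016 -0.0027 -1.    ] open 85.4 ff 0.0 F [ 0.4 -0.   0.1] q [-0.84  0.2   0.27  1.64 -0.05  1.31  1.  ]
cm in tool axes [  0.14 -39.3    0.22]
turn [-0.16  0.09 -0.56]
```

```bash
python3 -m handwheel '[{"grip":1,"dx":0.3,"dy":-2,"dz":0,"rx":0,"ry":0,"rz":-0.5},{"grip":1,"dx":1,"dy":-5,"dz":0,"rx":0,"ry":0,"rz":-0.5},{"grip":1,"dx":10,"dy":-59,"dz":0,"rx":0,"ry":0,"rz":-0.5},{"grip":1,"dx":10,"dy":-59,"dz":0,"rx":0,"ry":0,"rz":-0.5},{"grip":1,"dx":10,"dy":-59,"dz":0,"rx":0,"ry":0,"rz":-0.5},{"grip":1,"dx":10,"dy":-59,"dz":0,"rx":0,"ry":0,"rz":-0.5},{"grip":1,"dx":10,"dy":-59,"dz":0,"rx":0,"ry":0,"rz":-0.5},{"grip":1,"dx":10,"dy":-59,"dz":0,"rx":0,"ry":0,"rz":-0.5},{"grip":1,"dx":10,"dy":-59,"dz":0,"rx":0,"ry":0,"rz":-0.5},{"grip":1,"dx":10,"dy":-59,"dz":0,"rx":0,"ry":0,"rz":-0.5},{"grip":1,"dx":10,"dy":-59,"dz":0,"rx":0,"ry":0,"rz":-0.5},{"grip":1,"dx":10,"dy":-59,"dz":0,"rx":0,"ry":0,"rz":-0.5}]' >/dev/null && python3 s.py 386.8 -299.2 180
```

```text
t 2.1 p [ 421.1 -162.6  231.3] yaw(y-axis) 90.51 zaxis [ 4.e-04  6.e-04 -1.e+00] open 85.6 ff 0.0 F [ 1.7  0.3 -0.1] q [-0.46 -0.14  0.68  1.95  0.09  1.3   1.77]
cm in tool axes [  3.56 -13.63   5.12]
turn [0.03 0.02 0.51]
```

```bash
python3 -m handwheel '[{"grip":1,"dx":2.5,"dy":-12,"dz":5,"rx":0,"ry":0,"rz":0},{"grip":1,"dx":2.5,"dy":-12,"dz":5,"rx":0,"ry":0,"rz":0},{"grip":1,"dx":2.5,"dy":-12,"dz":5,"rx":0,"ry":0,"rz":0},{"grip":1,"dx":2.5,"dy":-12,"dz":5,"rx":0,"ry":0,"rz":0},{"grip":1,"dx":2.5,"dy":-12,"dz":5,"rx":0,"ry":0,"rz":0},{"grip":1,"dx":2.5,"dy":-12,"dz":5,"rx":0,"ry":0,"rz":0},{"grip":1,"dx":2.5,"dy":-12,"dz":5,"rx":0,"ry":0,"rz":0},{"grip":1,"dx":2.5,"dy":-12,"dz":5,"rx":0,"ry":0,"rz":0}]' >/dev/null && python3 s.py 386.8 -299.2 180
cat >> h.py <<'E'
from scipy.spatial.transform import Rotation as R
def wrist(name):
    s=ctrl.get_state();c=ctrl.calibration('wrist')
    p,d=ctrl.snapshot('wrist');cv2.imwrite(f'pics/{name}.png',p)
    T=np.eye(4);T[:3,:3]=R.from_quat(s['tool_rot']).as_matrix();T[:3,3]=s['ee_pos']
    return p,cloud(d,c,T@c['T_tool_cam'])
def rim(C,x,y,z,rad=40,dz=3):
    w=C.reshape(-1,3);w=w[np.isfinite(w[:,2])]
    rr=np.hypot(w[:,0]-x,w[:,1]-y)
    w=w[(rr<rad)&(rr>22)&(abs(w[:,2]-z)<dz)]
    q=circ(w);return len(w),q.round(1),np.median(w[:,2]).round(1)
E
python3 - <<'E'
from h import *
p,C=wrist('w1');print(rim(C,387,-299,28.5))
E
```

```text
t 2.77 p [ 399.  -279.8  181.7] yaw(y-axis) 90.63 zaxis [ 7.e-04  4.e-04 -1.e+00] open 85.4 ff 0.0 F [-0.3 -0.4 -0.3] q [-0.35  0.01  0.89  1.95 -0.01  1.18  2.13]
cm in tool axes [ 1.24 -1.92  0.16]
turn [0.02 0.04 0.63]
(797, array([ 385.2, -298. ,   29.6]), np.float64(29.2))
```

View pics/w1.png

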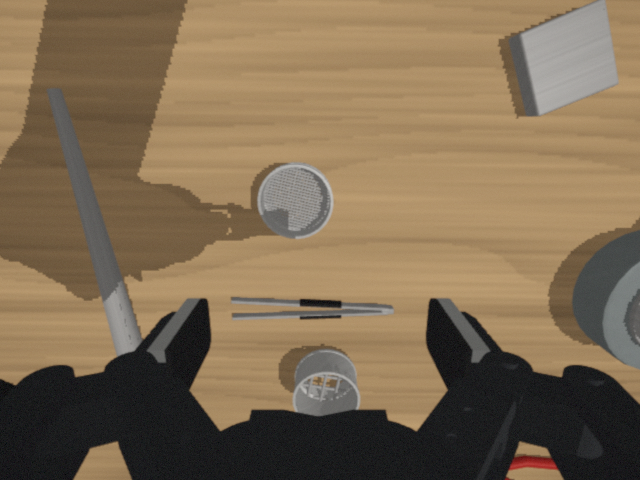

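The fine sieve is at (295,200) in the wrist picture, with the tweezers and the coarse sieve clear of the path. Wrist depth puts it at (385.2,-298), which agrees with the top camera. Descending on it.

```bash
python3 -m handwheel '[{"grip":1,"dx":1.3,"dy":-1.85,"dz":3,"rx":0,"ry":0,"rz":0.6},{"grip":1,"dx":1.3,"dy":-1.85,"dz":6,"rx":0,"ry":0,"rz":0.6},{"grip":1,"dx":1.3,"dy":-1.85,"dz":9,"rx":0,"ry":0,"rz":0.6},{"grip":1,"dx":1.3,"dy":-1.85,"dz":12,"rx":0,"ry":0,"rz":0.6},{"grip":1,"dx":1.3,"dy":-1.85,"dz":12,"rx":0,"ry":0,"rz":0.6},{"grip":1,"dx":1.3,"dy":-1.85,"dz":12,"rx":0,"ry":0,"rz":0.6},{"grip":1,"dx":1.3,"dy":-1.85,"dz":12,"rx":0,"ry":0,"rz":0.6},{"grip":1,"dx":1.3,"dy":-1.85,"dz":12,"rx":0,"ry":0,"rz":0.6}]' >/dev/null && python3 s.py 385.8 -298.5 6
```

```text
t 3.48 p [ 386.7 -300.3   63.3] yaw(y-axis) 89.93 zaxis [ 3.e-03 -7.e-04 -1.e+00] open 85.5 ff 0.0 F [-0.2  0.6  0.2] q [-0.24  0.23  0.9   2.07 -0.23  0.93  2.36]
cm in tool axes [0.11 0.18 5.73]
turn [-0.04  0.17 -0.07]
```

```bash
python3 -m handwheel '[{"grip":1,"dx":0.1,"dy":0.18,"dz":2,"rx":0,"ry":0.1,"rz":0},{"grip":1,"dx":0.1,"dy":0.18,"dz":4,"rx":0,"ry":0.1,"rz":0},{"grip":1,"dx":0.1,"dy":0.18,"dz":5,"rx":0,"ry":0.1,"rz":0},{"grip":1,"dx":0.1,"dy":0.18,"dz":5.6,"rx":0,"ry":0.1,"rz":0},{"grip":1,"dx":0.1,"dy":0.18,"dz":5.6,"rx":0,"ry":0.1,"rz":0},{"grip":1,"dx":0.1,"dy":0.18,"dz":5.6,"rx":0,"ry":0.1,"rz":0},{"grip":1,"dx":0.1,"dy":0.18,"dz":5.6,"rx":0,"ry":0.1,"rz":0}]' >/dev/null && python3 s.py 385.8 -298.5 6
python3 -m handwheel '[{"grip":0.3,"dx":0,"dy":0,"dz":0,"rx":0,"ry":0,"rz":0},{"grip":0.3,"dx":0,"dy":0,"dz":0,"rx":0,"ry":0,"rz":0},{"grip":0.3,"dx":0,"dy":0,"dz":0,"rx":0,"ry":0,"rz":0},{"grip":0.3,"dx":0,"dy":0,"dz":0,"rx":0,"ry":0,"rz":0},{"grip":0.3,"dx":0,"dy":0,"dz":0,"rx":0,"ry":0,"rz":0},{"grip":0.3,"dx":0,"dy":0,"dz":0,"rx":0,"ry":0,"rz":0},{"grip":0.3,"dx":0,"dy":0,"dz":0,"rx":0,"ry":0,"rz":0},{"grip":0.3,"dx":0,"dy":0,"dz":0,"rx":0,"ry":0,"rz":0}]' 30 >/dev/null && python3 s.py
```

```text
t 4.07 p [ 384.9 -298.5    6.3] yaw(y-axis) 89.89 zaxis [-3.e-04 -5.e-04 -1.e+00] open 85.6 ff 0.0 F [ 0.2 -0.4 -0.1] q [-0.16  0.34  0.84  2.11 -0.35  0.82  2.45]
cm in tool axes [-0.09  0.    0.03]
turn [-0.03 -0.02 -0.11]
t 4.73 p [ 384.7 -298.3    6.1] yaw(y-axis) 89.89 zaxis [-7.e-04  1.e-04 -1.e+00] open 60.8 ff 31.2 F [-1.5  1.9  7. ] q [-0.16  0.35  0.84  2.11 -0.35  0.82  2.45]
```

Gripped. Lifting and carrying it over to the pan.

```bash
python3 -m handwheel '[{"grip":0.3,"dx":0,"dy":0,"dz":-1,"rx":0,"ry":0,"rz":0},{"grip":0.3,"dx":0,"dy":0,"dz":-3,"rx":0,"ry":0,"rz":0},{"grip":0.3,"dx":0,"dy":0,"dz":-6,"rx":0,"ry":0,"rz":0},{"grip":0.3,"dx":-0.5,"dy":1.5,"dz":-9,"rx":0,"ry":0,"rz":0},{"grip":0.3,"dx":-1.5,"dy":5,"dz":-11,"rx":0,"ry":0,"rz":0},{"grip":0.3,"dx":-2.5,"dy":8.5,"dz":-12.5,"rx":0,"ry":0,"rz":0},{"grip":0.3,"dx":-3.5,"dy":12,"dz":-12.5,"rx":0,"ry":0,"rz":0},{"grip":0.3,"dx":-4.5,"dy":15.5,"dz":-12.5,"rx":0,"ry":0,"rz":0},{"grip":0.3,"dx":-5.5,"dy":19,"dz":-12.5,"rx":0,"ry":0,"rz":0},{"grip":0.3,"dx":-6.5,"dy":22.5,"dz":-12.5,"rx":0,"ry":0,"rz":0},{"grip":0.3,"dx":-6.5,"dy":22.5,"dz":-12.5,"rx":0,"ry":0,"rz":0},{"grip":0.3,"dx":-6.5,"dy":22.5,"dz":-12.5,"rx":0,"ry":0,"rz":0}]' >/dev/null && python3 s.py 472.3 21.8 130
python3 - <<'E'
from h import *
p,C=wrist('w2');s=ctrl.get_state();x,y,z=s['ee_pos']
w=C.reshape(-1,3);w=w[np.isfinite(w[:,2])];m=w[(np.hypot(w[:,0]-x,w[:,1]-y)<36)&(w[:,2]>z-10)]
print(np.histogram(m[:,2]-z,np.arange(-10,60,5)))
print('held',rim(C,x,y,z+22,dz=4)-0 if 0 else rim(C,x,y,z+22,dz=4)); print('pan',rim(C,472,22,75))
E
```

```text
t 5.73 p [450.3 -71.6 130.7] yaw(y-axis) 90.11 zaxis [-1.4e-03 -3.0e-04 -1.0e+00] open 61.1 ff 34.0 F [ 0.6 -0.4 -0.7] q [-0.66 -0.01  0.73  2.07  0.    1.07  1.64]
cm in tool axes [-2.22  9.34  0.07]
turn [-0.02 -0.08  0.11]
(array([    0,   144,  1812, 10971,  1923,  1877,  4480,   532,   586,
         677,   983,   238,   187]), array([-10,  -5,   0,   5,  10,  15,  20,  25,  30,  35,  40,  45,  50,
        55]))
held (5525, array([449.8, -71.3,  29.7]), np.float64(153.4))
pan (1827, array([469.8,  22.7,  29.7]), np.float64(76.5))
```

View pics/w2.png

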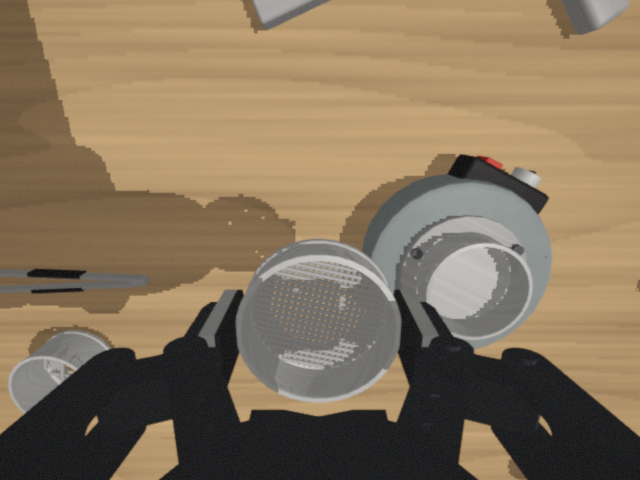

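Held sieve at (318,322), centred in the fingers; pan at (475,290), slightly tilted view only. Moving above the pan.

```bash
python3 -m handwheel '[{"grip":0.3,"dx":-0.7,"dy":3,"dz":0,"rx":0,"ry":0,"rz":0},{"grip":0.3,"dx":-1.4,"dy":6,"dz":0,"rx":0,"ry":0,"rz":0},{"grip":0.3,"dx":-2.1,"dy":9.4,"dz":0,"rx":0,"ry":0,"rz":0},{"grip":0.3,"dx":-2.1,"dy":9.4,"dz":2,"rx":0,"ry":0,"rz":0},{"grip":0.3,"dx":-2.1,"dy":9.4,"dz":4,"rx":0,"ry":0,"rz":0},{"grip":0.3,"dx":-2.1,"dy":9.4,"dz":4,"rx":0,"ry":0,"rz":0},{"grip":0.3,"dx":-2.1,"dy":9.4,"dz":4,"rx":0,"ry":0,"rz":0},{"grip":0.3,"dx":-2.1,"dy":9.4,"dz":4,"rx":0,"ry":0,"rz":0}]' >/dev/null && python3 s.py 471.5 22.1 75
python3 - <<'E'
from h import *
p,C=wrist('w3');s=ctrl.get_state();x,y,z=s['ee_pos']
print('held',rim(C,x,y,z+22,dz=4))
c=ctrl.calibration('side');p,d=ctrl.snapshot('side');cv2.imwrite('pics/s3.png',cv2.resize(p[170:310,210:370],(800,700))[:600])
E
```

```text
t 6.45 p [471.4  19.5  91.2] yaw(y-axis) 89.76 zaxis [-1.1e-03 -2.0e-04 -1.0e+00] open 60.8 ff 33.9 F [-0.  -0.4 -0.8] q [-0.74  0.1   0.64  2.08 -0.07  0.98  1.51]
cm in tool axes [-0.01  0.27  1.62]
turn [-0.01 -0.06 -0.24]
held (5424, array([471. ,  19.9,  29.7]), np.float64(114.0))
```

View pics/s3.png

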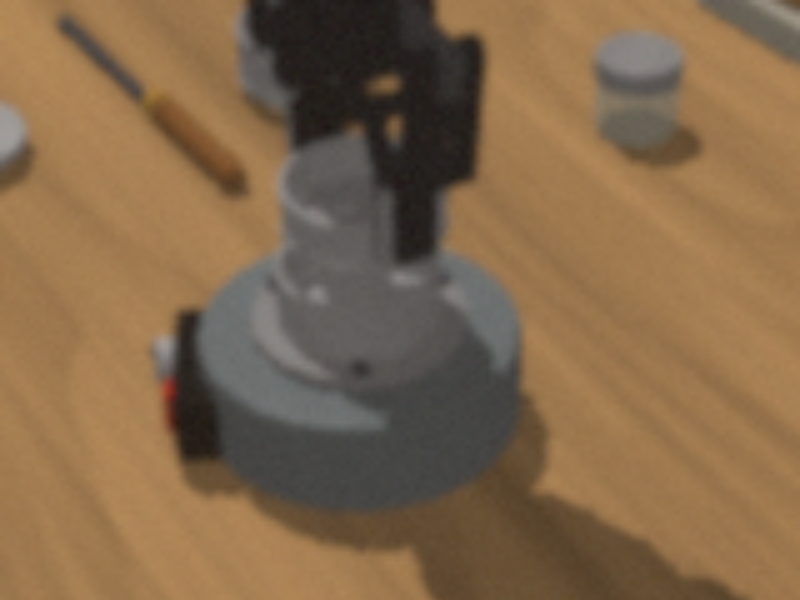

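The side crop shows the fine sieve just above the pan, with its walls in line to within a millimetre or two. Lowering it.

```bash
python3 -m handwheel '[{"grip":0.3,"dx":0,"dy":0.2,"dz":0.3,"rx":0,"ry":0,"rz":0},{"grip":0.3,"dx":0,"dy":0.2,"dz":0.6,"rx":0,"ry":0,"rz":0},{"grip":0.3,"dx":0,"dy":0.2,"dz":0.9,"rx":0,"ry":0,"rz":0},{"grip":0.3,"dx":0,"dy":0.2,"dz":1.2,"rx":0,"ry":0,"rz":0},{"grip":0.3,"dx":0,"dy":0.2,"dz":1.4,"rx":0,"ry":0,"rz":0},{"grip":0.3,"dx":0,"dy":0.2,"dz":1.6,"rx":0,"ry":0,"rz":0},{"grip":0.3,"dx":0,"dy":0.2,"dz":1.6,"rx":0,"ry":0,"rz":0},{"grip":0.3,"dx":0,"dy":0.2,"dz":1.6,"rx":0,"ry":0,"rz":0}]' >/dev/null && python3 s.py 471.5 22.1 74
```

```text
t 7.22 p [470.9  22.7  74.1] yaw(y-axis) 89.88 zaxis [-2.1e-03 -1.0e-04 -1.0e+00] open 61.2 ff 34.3 F [-0.7  0.2  2.2] q [-0.74  0.13  0.64  2.09 -0.1   0.95  1.52]
cm in tool axes [-0.06 -0.06  0.01]
turn [-0.01 -0.12 -0.12]
```

```bash
python3 -m handwheel '[{"grip":0.3,"dx":0,"dy":0,"dz":0.05,"rx":0,"ry":0,"rz":0},{"grip":1,"dx":0,"dy":0,"dz":0.05,"rx":0,"ry":0,"rz":0},{"grip":1,"dx":0,"dy":0,"dz":0.05,"rx":0,"ry":0,"rz":0},{"grip":1,"dx":0,"dy":0,"dz":0.05,"rx":0,"ry":0,"rz":0},{"grip":1,"dx":0,"dy":0,"dz":0.05,"rx":0,"ry":0,"rz":0},{"grip":1,"dx":0,"dy":0,"dz":0.05,"rx":0,"ry":0,"rz":0},{"grip":1,"dx":0,"dy":0,"dz":-2,"rx":0,"ry":0,"rz":0},{"grip":1,"dx":0,"dy":0,"dz":-5,"rx":0,"ry":0,"rz":0},{"grip":1,"dx":0,"dy":0,"dz":-9,"rx":0,"ry":0,"rz":0},{"grip":1,"dx":0,"dy":0,"dz":-13,"rx":0,"ry":0,"rz":0},{"grip":1,"dx":0,"dy":0,"dz":-13,"rx":0,"ry":0,"rz":0},{"grip":1,"dx":0,"dy":0,"dz":-13,"rx":0,"ry":0,"rz":0}]' >/dev/null && python3 s.py 566.6 253.7 190
python3 - <<'E'
from h import *
p,C=wrist('w4');print('fine',rim(C,471,22,96,dz=4))
E
```

```text
t 8.22 p [472.6  23.1 206.3] yaw(y-axis) 89.91 zaxis [ 0.0025  0.0021 -1.    ] open 85.8 ff 0.0 F [ 0.2 -0.5 -0.7] q [-0.78 -0.05  0.63  1.94  0.03  1.24  1.41]
cm in tool axes [-9.36 23.07  1.71]
turn [ 0.12  0.14 -0.09]
fine (1128, array([471.1,  23.3,  29.5]), np.float64(97.1))
```

View pics/w4.png

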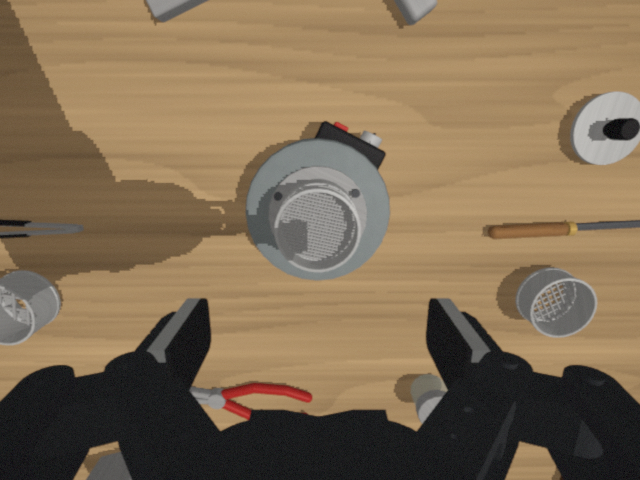

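The fine sieve sits in the pan at (318,228), rim level at about 97 mm, centre (471,23). Now the medium one.

```bash
python3 -m handwheel '[{"grip":1,"dx":-1,"dy":2,"dz":0,"rx":0,"ry":0,"rz":0},{"grip":1,"dx":-2.3,"dy":5.5,"dz":0,"rx":0,"ry":0,"rz":0},{"grip":1,"dx":-3.6,"dy":9,"dz":0,"rx":0,"ry":0,"rz":0},{"grip":1,"dx":-5,"dy":12.5,"dz":0,"rx":0,"ry":0,"rz":0},{"grip":1,"dx":-6.5,"dy":16,"dz":0,"rx":0,"ry":0,"rz":0},{"grip":1,"dx":-8,"dy":19.5,"dz":0,"rx":0,"ry":0,"rz":0},{"grip":1,"dx":-9.4,"dy":23,"dz":1,"rx":0,"ry":0,"rz":0},{"grip":1,"dx":-9.4,"dy":23,"dz":1,"rx":0,"ry":0,"rz":0},{"grip":1,"dx":-9.4,"dy":23,"dz":1,"rx":0,"ry":0,"rz":0},{"grip":1,"dx":-9.4,"dy":23,"dz":1,"rx":0,"ry":0,"rz":0},{"grip":1,"dx":-9.4,"dy":23,"dz":1,"rx":0,"ry":0,"rz":0}]' >/dev/null
python3 - <<'E'
from h import *
p,C=wrist('w5');print('med',rim(C,566.6,253.7,36.5))
E
python3 s.py 566 253.7 14
```

```text
med (751, array([564.6, 255.8,  29.6]), np.float64(37.2))
t 9.23 p [565.6 250.9 193.9] yaw(y-axis) 89.77 zaxis [-2.1e-03 -3.0e-04 -1.0e+00] open 85.5 ff 0.0 F [-1.2 -0.7  0.6] q [-0.9   0.31  0.52  1.62 -0.16  1.26  1.21]
cm in tool axes [-0.08  0.29 17.99]
turn [-0.02 -0.12 -0.23]
```

```bash
python3 -m handwheel '[{"grip":1,"dx":0.08,"dy":0.45,"dz":2,"rx":0,"ry":0,"rz":0},{"grip":1,"dx":0.08,"dy":0.45,"dz":5,"rx":0,"ry":0,"rz":0},{"grip":1,"dx":0.08,"dy":0.45,"dz":8,"rx":0,"ry":0,"rz":0},{"grip":1,"dx":0.08,"dy":0.45,"dz":11,"rx":0,"ry":0,"rz":0},{"grip":1,"dx":0.08,"dy":0.45,"dz":13,"rx":0,"ry":0,"rz":0},{"grip":1,"dx":0.08,"dy":0.45,"dz":13,"rx":0,"ry":0,"rz":0},{"grip":1,"dx":0.08,"dy":0.45,"dz":13,"rx":0,"ry":0,"rz":0}]' >/dev/null
python3 - <<'E'
from h import *
p,C=wrist('w6');print('med',rim(C,565,255,36.5))
E
python3 s.py 564.8 255.5 8
```

```text
med (2275, array([564.1, 255.7,  29.6]), np.float64(37.1))
t 9.87 p [565.3 256.5  65.5] yaw(y-axis) 89.83 zaxis [-6.e-04  6.e-04 -1.e+00] open 85.7 ff 0.0 F [ 0.3 -0.   0.6] q [-0.87  0.44  0.48  1.74 -0.23  1.02  1.25]
cm in tool axes [ 0.05 -0.11  5.75]
turn [ 0.03 -0.04 -0.17]
```

```bash
python3 -m handwheel '[{"grip":1,"dx":0.1,"dy":-0.08,"dz":2,"rx":0,"ry":0,"rz":0},{"grip":1,"dx":0.1,"dy":-0.08,"dz":4,"rx":0,"ry":0,"rz":0},{"grip":1,"dx":0.1,"dy":-0.08,"dz":5,"rx":0,"ry":0,"rz":0},{"grip":1,"dx":0.1,"dy":-0.08,"dz":5.7,"rx":0,"ry":0,"rz":0},{"grip":1,"dx":0.1,"dy":-0.08,"dz":5.7,"rx":0,"ry":0,"rz":0},{"grip":1,"dx":0.1,"dy":-0.08,"dz":5.7,"rx":0,"ry":0,"rz":0},{"grip":0.3,"dx":0.1,"dy":-0.08,"dz":5.7,"rx":0,"ry":0,"rz":0},{"grip":0.3,"dx":0.1,"dy":-0.08,"dz":5.7,"rx":0,"ry":0,"rz":0},{"grip":0.3,"dx":0.1,"dy":-0.08,"dz":5.7,"rx":0,"ry":0,"rz":0},{"grip":0.3,"dx":0.1,"dy":-0.08,"dz":5.7,"rx":0,"ry":0,"rz":0},{"grip":0.3,"dx":0.1,"dy":-0.08,"dz":5.7,"rx":0,"ry":0,"rz":0},{"grip":0.3,"dx":0.1,"dy":-0.08,"dz":5.7,"rx":0,"ry":0,"rz":0}]' 30 >/dev/null; python3 s.py 471.2 23 150
```

```text
t 10.87 p [564.3 256.6   8.4] yaw(y-axis) 89.89 zaxis [-3.e-04  1.e-03 -1.e+00] open 61.4 ff 32.0 F [-0.6 -0.9  5.4] q [-0.85  0.51  0.45  1.78 -0.27  0.92  1.28]
cm in tool axes [  9.27 -23.36 -14.18]
turn [ 0.06 -0.02 -0.11]
```

```bash
python3 -m handwheel '[{"grip":0.3,"dx":0,"dy":0,"dz":-1,"rx":0,"ry":0,"rz":0},{"grip":0.3,"dx":0,"dy":0,"dz":-4,"rx":0,"ry":0,"rz":0},{"grip":0.3,"dx":0,"dy":0,"dz":-8,"rx":0,"ry":0,"rz":0},{"grip":0.3,"dx":0.6,"dy":-1.5,"dz":-11,"rx":0,"ry":0,"rz":0},{"grip":0.3,"dx":2,"dy":-5,"dz":-13,"rx":0,"ry":0,"rz":0},{"grip":0.3,"dx":3.4,"dy":-8.5,"dz":-13,"rx":0,"ry":0,"rz":0},{"grip":0.3,"dx":4.8,"dy":-12,"dz":-13,"rx":0,"ry":0,"rz":0},{"grip":0.3,"dx":6.2,"dy":-15.5,"dz":-13,"rx":0,"ry":0,"rz":0},{"grip":0.3,"dx":7.6,"dy":-19,"dz":-13,"rx":0,"ry":0,"rz":0},{"grip":0.3,"dx":9.2,"dy":-23.3,"dz":-13,"rx":0,"ry":0,"rz":0},{"grip":0.3,"dx":9.2,"dy":-23.3,"dz":-13,"rx":0,"ry":0,"rz":0},{"grip":0.3,"dx":9.2,"dy":-23.3,"dz":-13,"rx":0,"ry":0,"rz":0}]' >/dev/null
python3 -m handwheel '[{"grip":0.3,"dx":0,"dy":0,"dz":1,"rx":0,"ry":0,"rz":0},{"grip":0.3,"dx":0,"dy":0,"dz":2,"rx":0,"ry":0,"rz":0},{"grip":0.3,"dx":0,"dy":0,"dz":2,"rx":0,"ry":0,"rz":0},{"grip":0.3,"dx":0,"dy":0,"dz":2,"rx":0,"ry":0,"rz":0}]' >/dev/null
python3 - <<'E'
from h import *
p,C=wrist('w7');s=ctrl.get_state();x,y,z=s['ee_pos']
print('held',rim(C,x,y,z+28.6,dz=4))
E
python3 s.py 471.2 23 96.4
```

```text
held (5724, array([470.5,  24.6,  29.8]), np.float64(144.7))
t 12.25 p [471.1  24.  116.6] yaw(y-axis) 89.97 zaxis [-0.0031 -0.0012 -1.    ] open 61.3 ff 33.2 F [ 0.5  1.  -0. ] q [-0.75  0.06  0.64  2.05 -0.04  1.04  1.47]
cm in tool axes [-0.01 -0.1   2.02]
turn [-0.07 -0.18 -0.03]
```

```bash
python3 -m handwheel '[{"grip":0.3,"dx":-0.05,"dy":-0.1,"dz":0.5,"rx":0,"ry":-0.1,"rz":0},{"grip":0.3,"dx":-0.05,"dy":-0.1,"dz":0.9,"rx":0,"ry":-0.1,"rz":0},{"grip":0.3,"dx":-0.05,"dy":-0.1,"dz":1.2,"rx":0,"ry":-0.1,"rz":0},{"grip":0.3,"dx":-0.05,"dy":-0.1,"dz":1.5,"rx":0,"ry":-0.1,"rz":0},{"grip":0.3,"dx":-0.05,"dy":-0.1,"dz":1.8,"rx":0,"ry":-0.1,"rz":0},{"grip":0.3,"dx":-0.05,"dy":-0.1,"dz":2,"rx":0,"ry":-0.1,"rz":0},{"grip":0.3,"dx":-0.05,"dy":-0.1,"dz":2,"rx":0,"ry":-0.1,"rz":0},{"grip":0.3,"dx":-0.05,"dy":-0.1,"dz":2,"rx":0,"ry":-0.1,"rz":0}]' >/dev/null && python3 s.py 471.5 22.1 96.4
```

```text
t 12.92 p [471.7  22.4  97.1] yaw(y-axis) 89.89 zaxis [-2.e-04 -2.e-04 -1.e+00] open 61.2 ff 33.2 F [ 0.2 -0.2 -1.4] q [-0.74  0.09  0.64  2.07 -0.07  1.    1.5 ]
cm in tool axes [ 0.02 -0.03  0.07]
turn [-0.01 -0.01 -0.11]
```

Not in contact yet; lower by another millimetre, release, and rise.

```bash
python3 -m handwheel '[{"grip":0.3,"dx":0,"dy":0,"dz":0.05,"rx":0,"ry":0,"rz":0},{"grip":0.3,"dx":0,"dy":0,"dz":0.1,"rx":0,"ry":0,"rz":0},{"grip":0.3,"dx":0,"dy":0,"dz":0.1,"rx":0,"ry":0,"rz":0}]' && python3 -m handwheel '[{"grip":1,"dx":0,"dy":0,"dz":0,"rx":0,"ry":0,"rz":0},{"grip":1,"dx":0,"dy":0,"dz":0,"rx":0,"ry":0,"rz":0},{"grip":1,"dx":0,"dy":0,"dz":0,"rx":0,"ry":0,"rz":0},{"grip":1,"dx":0,"dy":0,"dz":0,"rx":0,"ry":0,"rz":0},{"grip":1,"dx":0,"dy":0,"dz":0,"rx":0,"ry":0,"rz":0},{"grip":1,"dx":0,"dy":0,"dz":-2,"rx":0,"ry":0,"rz":0},{"grip":1,"dx":0,"dy":0,"dz":-5,"rx":0,"ry":0,"rz":0},{"grip":1,"dx":0,"dy":0,"dz":-9,"rx":0,"ry":0,"rz":0},{"grip":1,"dx":0,"dy":0,"dz":-11,"rx":0,"ry":0,"rz":0},{"grip":1,"dx":0,"dy":0,"dz":-11,"rx":0,"ry":0,"rz":0},{"grip":1,"dx":0,"dy":0,"dz":-11,"rx":0,"ry":0,"rz":0}]' >/dev/null
python3 - <<'E'
from h import *
p,C=wrist('w8');print('med',rim(C,471,23,124,dz=4))
E
python3 s.py 566.5 -270 190
```

```text
time_s: 13.17
ee_pos: [471.9, 22.5, 96.4]
tool_rot: [0.001, 1.0, 0.0, 0.0]
ft_force: [0.2, 0.1, -0.4]
opening: 61.2
finger_force: 33.3
med (1423, array([472. ,  23.1,  29.5]), np.float64(125.1))
t 14.13 p [471.7  22.6 206. ] yaw(y-axis) 89.9 zaxis [ 2.e-04  4.e-04 -1.e+00] open 85.1 ff 0.0 F [-1.  -0.3 -0.6] q [-0.77 -0.05  0.62  1.94  0.03  1.24  1.41]
cm in tool axes [ -9.53 -29.24   1.59]
turn [ 0.02  0.01 -0.1 ]
```

View pics/w8.png

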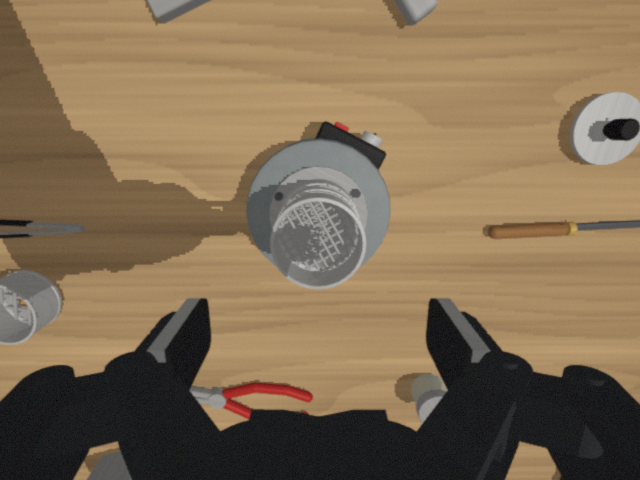

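The medium sieve is seated at (318,243), rim at 125 mm, exactly 28 mm above the fine one. On to the coarse sieve.

```bash
python3 -m handwheel '[{"grip":1,"dx":-0.7,"dy":-2,"dz":0,"rx":0,"ry":0,"rz":0},{"grip":1,"dx":-1.8,"dy":-5.5,"dz":0,"rx":0,"ry":0,"rz":0},{"grip":1,"dx":-3,"dy":-9,"dz":0,"rx":0,"ry":0,"rz":0},{"grip":1,"dx":-4.1,"dy":-12.5,"dz":0,"rx":0,"ry":0,"rz":0},{"grip":1,"dx":-5.2,"dy":-16,"dz":0,"rx":0,"ry":0,"rz":0},{"grip":1,"dx":-6.4,"dy":-19.5,"dz":0,"rx":0,"ry":0,"rz":0},{"grip":1,"dx":-7.5,"dy":-23,"dz":1,"rx":0,"ry":0,"rz":0},{"grip":1,"dx":-9.5,"dy":-29.2,"dz":2,"rx":0,"ry":0,"rz":0},{"grip":1,"dx":-9.5,"dy":-29.2,"dz":4,"rx":0,"ry":0,"rz":0},{"grip":1,"dx":-9.5,"dy":-29.2,"dz":6,"rx":0,"ry":0,"rz":0},{"grip":1,"dx":-9.5,"dy":-29.2,"dz":6,"rx":0,"ry":0,"rz":0},{"grip":1,"dx":-9.5,"dy":-29.2,"dz":6,"rx":0,"ry":0,"rz":0}]' >/dev/null
python3 - <<'E'
from h import *
p,C=wrist('w9');print('coarse',rim(C,567,-270.5,45))
E
python3 s.py 566.5 -270 10
```

```text
coarse (1117, array([ 566.2, -270.1,   29.6]), np.float64(45.1))
t 15.18 p [ 565.8 -268.9  145.7] yaw(y-axis) 89.92 zaxis [-1.8e-03  4.0e-04 -1.0e+00] open 85.4 ff 0.0 F [1.1 0.7 0.6] q [-0.26  0.44  0.82  1.66 -0.34  1.19  2.22]
cm in tool axes [-0.09 -0.11 13.57]
turn [ 0.02 -0.1  -0.08]
```

```bash
python3 -m handwheel '[{"grip":1,"dx":0,"dy":-0.1,"dz":3,"rx":0,"ry":0,"rz":0},{"grip":1,"dx":0,"dy":-0.1,"dz":6,"rx":0,"ry":0,"rz":0},{"grip":1,"dx":0,"dy":-0.1,"dz":7,"rx":0,"ry":0,"rz":0},{"grip":1,"dx":0,"dy":-0.1,"dz":7,"rx":0,"ry":0,"rz":0},{"grip":1,"dx":0,"dy":-0.1,"dz":7,"rx":0,"ry":0,"rz":0}]' >/dev/null
python3 s.py 566.2 -270.3 10
```

```text
t 15.6 p [ 566.8 -270.3   77.5] yaw(y-axis) 89.94 zaxis [ 7.e-04 -1.e-04 -1.e+00] open 85.2 ff 0.0 F [-0.5 -0.2  0.7] q [-0.22  0.51  0.78  1.72 -0.4   1.07  2.26]
cm in tool axes [ 0.06 -0.    6.75]
turn [-0.01  0.04 -0.06]
```

```bash
python3 -m handwheel '[{"grip":1,"dx":0.05,"dy":0,"dz":2,"rx":0,"ry":0,"rz":0},{"grip":1,"dx":0.05,"dy":0,"dz":4,"rx":0,"ry":0,"rz":0},{"grip":1,"dx":0.05,"dy":0,"dz":6,"rx":0,"ry":0,"rz":0},{"grip":1,"dx":0.05,"dy":0,"dz":6.7,"rx":0,"ry":0,"rz":0},{"grip":1,"dx":0.05,"dy":0,"dz":6.7,"rx":0,"ry":0,"rz":0},{"grip":1,"dx":0.05,"dy":0,"dz":6.7,"rx":0,"ry":0,"rz":0},{"grip":0.3,"dx":0.05,"dy":0,"dz":6.7,"rx":0,"ry":0,"rz":0},{"grip":0.3,"dx":0.05,"dy":0,"dz":6.7,"rx":0,"ry":0,"rz":0},{"grip":0.3,"dx":0.05,"dy":0,"dz":6.7,"rx":0,"ry":0,"rz":0},{"grip":0.3,"dx":0.05,"dy":0,"dz":6.7,"rx":0,"ry":0,"rz":0},{"grip":0.3,"dx":0.05,"dy":0,"dz":6.7,"rx":0,"ry":0,"rz":0},{"grip":0.3,"dx":0.05,"dy":0,"dz":6.7,"rx":0,"ry":0,"rz":0}]' 30 >/dev/null; python3 s.py 471.8 22.7 160
```

```text
t 16.6 p [ 566.7 -271.2   11.1] yaw(y-axis) 89.89 zaxis [ 2.4e-03 -3.0e-04 -1.0e+00] open 61.9 ff 31.3 F [-1.6  1.8  7.5] q [-0.18  0.59  0.73  1.76 -0.47  0.96  2.31]
cm in tool axes [  9.51  29.36 -14.92]
turn [-0.02  0.14 -0.11]
```

```bash
python3 -m handwheel '[{"grip":0.3,"dx":0,"dy":0,"dz":-1,"rx":0,"ry":0,"rz":0},{"grip":0.3,"dx":0,"dy":0,"dz":-4,"rx":0,"ry":0,"rz":0},{"grip":0.3,"dx":0,"dy":0,"dz":-8,"rx":0,"ry":0,"rz":0},{"grip":0.3,"dx":0.5,"dy":1.5,"dz":-11,"rx":0,"ry":0,"rz":0},{"grip":0.3,"dx":1.6,"dy":5,"dz":-14,"rx":0,"ry":0,"rz":0},{"grip":0.3,"dx":2.8,"dy":8.5,"dz":-15,"rx":0,"ry":0,"rz":0},{"grip":0.3,"dx":3.9,"dy":12,"dz":-15,"rx":0,"ry":0,"rz":0},{"grip":0.3,"dx":5.1,"dy":15.5,"dz":-15,"rx":0,"ry":0,"rz":0},{"grip":0.3,"dx":6.2,"dy":19,"dz":-15,"rx":0,"ry":0,"rz":0},{"grip":0.3,"dx":7.4,"dy":22.5,"dz":-15,"rx":0,"ry":0,"rz":0},{"grip":0.3,"dx":8.4,"dy":26,"dz":-15,"rx":0,"ry":0,"rz":0},{"grip":0.3,"dx":9.5,"dy":29.4,"dz":-15,"rx":0,"ry":0,"rz":0}]' >/dev/null
python3 -m handwheel '[{"grip":0.3,"dx":0,"dy":0,"dz":0,"rx":0,"ry":0,"rz":0},{"grip":0.3,"dx":0,"dy":0,"dz":1,"rx":0,"ry":0,"rz":0},{"grip":0.3,"dx":0,"dy":0,"dz":1,"rx":0,"ry":0,"rz":0},{"grip":0.3,"dx":0,"dy":0,"dz":1,"rx":0,"ry":0,"rz":0}]' >/dev/null
python3 - <<'E'
from h import *
p,C=wrist('w10');s=ctrl.get_state();x,y,z=s['ee_pos']
print('held',rim(C,x,y,z+34,dz=4))
E
python3 s.py 471.8 22.7 127
```

```text
held (5764, array([469.9,  22.5,  29.8]), np.float64(182.7))
t 17.98 p [471.3  22.  149.1] yaw(y-axis) 89.75 zaxis [-4.e-04 -6.e-04 -1.e+00] open 62.0 ff 33.3 F [ 0.   0.1 -1. ] q [-0.87  0.01  0.74  2.02 -0.01  1.11  1.45]
cm in tool axes [-0.05  0.08  2.21]
turn [-0.04 -0.03 -0.25]
```

```bash
python3 -m handwheel '[{"grip":0.3,"dx":-0.15,"dy":0.06,"dz":0.5,"rx":0,"ry":0,"rz":-0.2},{"grip":0.3,"dx":-0.15,"dy":0.06,"dz":0.9,"rx":0,"ry":0,"rz":-0.2},{"grip":0.3,"dx":-0.15,"dy":0.06,"dz":1.2,"rx":0,"ry":0,"rz":-0.2},{"grip":0.3,"dx":-0.15,"dy":0.06,"dz":1.5,"rx":0,"ry":0,"rz":-0.2},{"grip":0.3,"dx":-0.15,"dy":0.06,"dz":1.8,"rx":0,"ry":0,"rz":-0.2},{"grip":0.3,"dx":-0.15,"dy":0.06,"dz":2.1,"rx":0,"ry":0,"rz":-0.2},{"grip":0.3,"dx":-0.15,"dy":0.06,"dz":2.1,"rx":0,"ry":0,"rz":-0.2},{"grip":0.3,"dx":-0.15,"dy":0.06,"dz":2.1,"rx":0,"ry":0,"rz":-0.2}]' >/dev/null && python3 s.py 471.5 22.1 127
python3 -m handwheel '[{"grip":0.3,"dx":0,"dy":0,"dz":0.05,"rx":0,"ry":0,"rz":0},{"grip":0.3,"dx":0,"dy":0,"dz":0.1,"rx":0,"ry":0,"rz":0},{"grip":0.3,"dx":0,"dy":0,"dz":0.1,"rx":0,"ry":0,"rz":0}]'
```

```text
t 18.65 p [472.6  24.  128. ] yaw(y-axis) 90.09 zaxis [-4.e-04 -3.e-04 -1.e+00] open 62.1 ff 33.3 F [ 0.5 -0.4 -0. ] q [-0.86  0.05  0.74  2.04 -0.04  1.07  1.47]
cm in tool axes [ 0.11 -0.19  0.1 ]
turn [-0.01 -0.02  0.09]
time_s: 18.9
ee_pos: [472.8, 24.1, 127.2]
tool_rot: [-0.001, 1.0, 0.0, 0.0]
ft_force: [-0.6, 0.2, -0.5]
opening: 62.0
finger_force: 33.3
```

```bash
python3 -m handwheel '[{"grip":0.3,"dx":0,"dy":0,"dz":0.05,"rx":0,"ry":0,"rz":0},{"grip":0.3,"dx":0,"dy":0,"dz":0.1,"rx":0,"ry":0,"rz":0},{"grip":0.3,"dx":0,"dy":0,"dz":0.1,"rx":0,"ry":0,"rz":0}]' && python3 -m handwheel '[{"grip":1,"dx":0,"dy":0,"dz":0,"rx":0,"ry":0,"rz":0},{"grip":1,"dx":0,"dy":0,"dz":0,"rx":0,"ry":0,"rz":0},{"grip":1,"dx":0,"dy":0,"dz":0,"rx":0,"ry":0,"rz":0},{"grip":1,"dx":0,"dy":0,"dz":0,"rx":0,"ry":0,"rz":0},{"grip":1,"dx":0,"dy":0,"dz":0,"rx":0,"ry":0,"rz":0},{"grip":1,"dx":0,"dy":0,"dz":-2,"rx":0,"ry":0,"rz":0},{"grip":1,"dx":0,"dy":0,"dz":-5,"rx":0,"ry":0,"rz":0},{"grip":1,"dx":0,"dy":0,"dz":-9,"rx":0,"ry":0,"rz":0},{"grip":1,"dx":0,"dy":0,"dz":-13,"rx":0,"ry":0,"rz":0},{"grip":1,"dx":0,"dy":0,"dz":-13,"rx":0,"ry":0,"rz":0},{"grip":1,"dx":0,"dy":0,"dz":-13,"rx":0,"ry":0,"rz":0}]' >/dev/null
python3 - <<'E'
from h import *
p,C=wrist('w11');print('coarse',rim(C,472,23,160,dz=4))
E
python3 s.py 403 277 190
```

```text
time_s: 19.15
ee_pos: [473.1, 24.1, 127.0]
tool_rot: [-0.001, 1.0, 0.0, 0.0]
ft_force: [-3.0, -0.4, 10.4]
opening: 62.4
finger_force: 34.2
coarse (1259, array([472.5,  24.8,  29.5]), np.float64(161.0))
t 20.12 p [473.   24.2 256.5] yaw(y-axis) 90.1 zaxis [ 1.1e-03  8.0e-04 -1.0e+00] open 85.6 ff 0.0 F [-0.4  0.3 -0.6] q [-0.89 -0.1   0.71  1.87  0.06  1.35  1.37]
cm in tool axes [ 6.96 25.29  6.67]
turn [0.05 0.06 0.1 ]
```

View pics/w11.png

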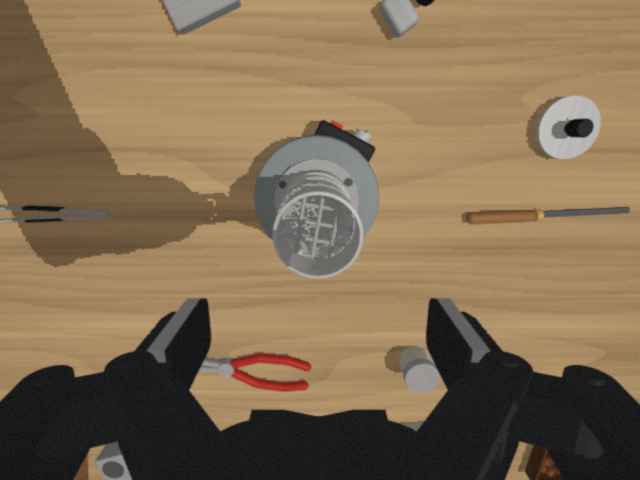

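The coarse sieve is seated at (317,235), rim at 161 mm, 36 mm above the medium one. Now the lid.

```bash
python3 -m handwheel '[{"grip":1,"dx":0.5,"dy":2,"dz":0,"rx":0,"ry":0,"rz":0},{"grip":1,"dx":1.4,"dy":5.5,"dz":0,"rx":0,"ry":0,"rz":0},{"grip":0.5,"dx":2.4,"dy":9,"dz":0,"rx":0,"ry":0,"rz":0},{"grip":0,"dx":3.4,"dy":12.5,"dz":1,"rx":0,"ry":0,"rz":0},{"grip":0,"dx":4.4,"dy":16,"dz":2,"rx":0,"ry":0,"rz":0},{"grip":0,"dx":5.4,"dy":19.5,"dz":4,"rx":0,"ry":0,"rz":0},{"grip":0,"dx":6.3,"dy":23,"dz":6,"rx":0,"ry":0,"rz":0},{"grip":0,"dx":6.9,"dy":25.3,"dz":8,"rx":0,"ry":0,"rz":0},{"grip":0,"dx":6.9,"dy":25.3,"dz":11,"rx":0,"ry":0,"rz":0},{"grip":0,"dx":6.9,"dy":25.3,"dz":11,"rx":0,"ry":0,"rz":0},{"grip":0,"dx":6.9,"dy":25.3,"dz":11,"rx":0,"ry":0,"rz":0},{"grip":0,"dx":6.9,"dy":25.3,"dz":11,"rx":0,"ry":0,"rz":0}]' >/dev/null
python3 - <<'E'
from h import *
p,C=wrist('w12');w=C.reshape(-1,3);w=w[np.isfinite(w[:,2])];w=w[np.hypot(w[:,0]-403,w[:,1]-277)<38]
k=w[(w[:,2]>34)&(w[:,2]<40)];print('knob',len(k),k.mean(0),(k.max(0)+k.min(0))/2)
f=w[(w[:,2]>11)&(w[:,2]<16)];print('flange',len(f),(f.max(0)+f.min(0))/2,np.ptp(f,axis=0))
E
python3 s.py 403 277 17
```

```text
knob 483 [401.41685988 279.70094387  37.1307217 ] [402.12387943 279.76344903  36.72926086]
flange 4227 [401.99345987 279.6927464   13.5100226 ] [61.72881419 61.53336176  4.96620162]
t 21.17 p [404.3 276.3 147.4] yaw(y-axis) 89.99 zaxis [ 8.e-04  7.e-04 -1.e+00] open 42.8 ff 0.0 F [-0.4 -0.4  0.4] q [-1.11  0.06  0.43  1.97 -0.03  1.11  0.91]
cm in tool axes [ 0.14  0.06 13.04]
turn [ 0.04  0.05 -0.01]
```

View pics/w12.png

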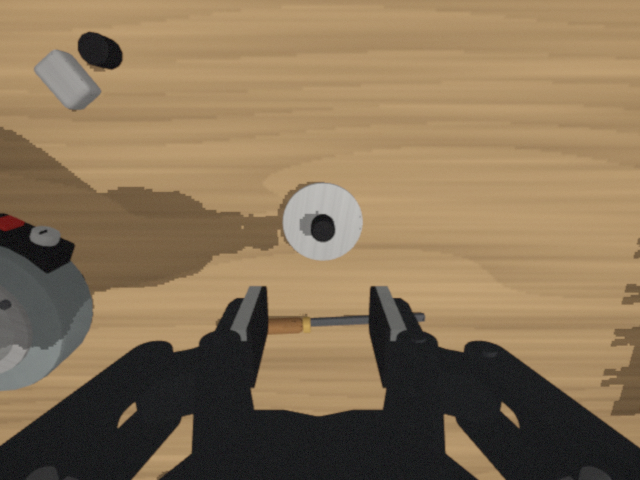

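The lid sits at (322,221) with its knob at (322,228), about 2 mm towards the base and 3 mm in +y from the tool. Descending.

```bash
python3 -m handwheel '[{"grip":0,"dx":0.2,"dy":0.32,"dz":3,"rx":0,"ry":0,"rz":0},{"grip":0,"dx":0.2,"dy":0.32,"dz":6,"rx":0,"ry":0,"rz":0},{"grip":0,"dx":0.2,"dy":0.32,"dz":8.5,"rx":0,"ry":0,"rz":0},{"grip":0,"dx":0.2,"dy":0.32,"dz":8.5,"rx":0,"ry":0,"rz":0},{"grip":0,"dx":0.2,"dy":0.32,"dz":8.5,"rx":0,"ry":0,"rz":0},{"grip":0,"dx":0.2,"dy":0.32,"dz":8.5,"rx":0,"ry":0,"rz":0}]' >/dev/null; python3 s.py 402.1 279.6 17
```

```text
t 21.67 p [402.6 280.6  63.3] yaw(y-axis) 90.04 zaxis [ 0.0018  0.0018 -1.    ] open 42.9 ff 0.0 F [-1.1 -0.   0.7] q [-1.09  0.18  0.43  2.05 -0.09  0.92  0.96]
cm in tool axes [ 0.06 -0.11  4.63]
turn [0.11 0.1  0.04]
```

```bash
python3 -m handwheel '[{"grip":0,"dx":0.03,"dy":-0.08,"dz":2,"rx":0,"ry":0,"rz":0},{"grip":0,"dx":0.03,"dy":-0.08,"dz":3.5,"rx":0,"ry":0,"rz":0},{"grip":0,"dx":0.03,"dy":-0.08,"dz":4.5,"rx":0,"ry":0,"rz":0},{"grip":0,"dx":0.03,"dy":-0.08,"dz":4.5,"rx":0,"ry":0,"rz":0},{"grip":0,"dx":0.03,"dy":-0.08,"dz":4.5,"rx":0,"ry":0,"rz":0},{"grip":-0.8,"dx":0.03,"dy":-0.08,"dz":4.5,"rx":0,"ry":0,"rz":0},{"grip":-0.8,"dx":0.03,"dy":-0.08,"dz":4.5,"rx":0,"ry":0,"rz":0},{"grip":-0.8,"dx":0.03,"dy":-0.08,"dz":4.5,"rx":0,"ry":0,"rz":0},{"grip":-0.8,"dx":0.03,"dy":-0.08,"dz":4.5,"rx":0,"ry":0,"rz":0},{"grip":-0.8,"dx":0.03,"dy":-0.08,"dz":4.5,"rx":0,"ry":0,"rz":0},{"grip":-0.8,"dx":0.03,"dy":-0.08,"dz":4.5,"rx":0,"ry":0,"rz":0},{"grip":-0.8,"dx":0.03,"dy":-0.08,"dz":4.5,"rx":0,"ry":0,"rz":0}]' 40 >/dev/null; python3 s.py 472.5 24.4 210
```

```text
t 22.67 p [401.7 280.   17.4] yaw(y-axis) 90.09 zaxis [ 0.0011  0.0014 -1.    ] open 16.4 ff 38.9 F [-2.2 -0.5  6.3] q [-1.07  0.25  0.42  2.09 -0.14  0.83  1.  ]
cm in tool axes [ -7.06 -25.54 -19.29]
turn [0.08 0.07 0.09]
```

```bash
python3 -m handwheel '[{"grip":-0.8,"dx":0,"dy":0,"dz":-1,"rx":0,"ry":0,"rz":0},{"grip":-0.8,"dx":0,"dy":0,"dz":-4,"rx":0,"ry":0,"rz":0},{"grip":-0.8,"dx":0,"dy":0,"dz":-8,"rx":0,"ry":0,"rz":0},{"grip":-0.8,"dx":-0.4,"dy":-1.5,"dz":-11.5,"rx":0,"ry":0,"rz":0},{"grip":-0.8,"dx":-0.8,"dy":-3,"dz":-15,"rx":0,"ry":0,"rz":0},{"grip":-0.8,"dx":-1.4,"dy":-5,"dz":-18,"rx":0,"ry":0,"rz":0},{"grip":-0.8,"dx":-2.3,"dy":-8.5,"dz":-19,"rx":0,"ry":0,"rz":0},{"grip":-0.8,"dx":-3.3,"dy":-12,"dz":-19,"rx":0,"ry":0,"rz":0},{"grip":-0.8,"dx":-4.3,"dy":-15.5,"dz":-19,"rx":0,"ry":0,"rz":0},{"grip":-0.8,"dx":-5.3,"dy":-19,"dz":-19,"rx":0,"ry":0,"rz":0},{"grip":-0.8,"dx":-6.3,"dy":-22.5,"dz":-19,"rx":0,"ry":0,"rz":0},{"grip":-0.8,"dx":-7.1,"dy":-25.5,"dz":-19,"rx":0,"ry":0,"rz":0}]' >/dev/null
python3 -m handwheel '[{"grip":-0.8,"dx":0,"dy":0,"dz":1,"rx":0,"ry":0,"rz":0},{"grip":-0.8,"dx":0,"dy":0,"dz":1.5,"rx":0,"ry":0,"rz":0},{"grip":-0.8,"dx":0,"dy":0,"dz":1.5,"rx":0,"ry":0,"rz":0},{"grip":-0.8,"dx":0,"dy":0,"dz":1.5,"rx":0,"ry":0,"rz":0}]' >/dev/null
python3 - <<'E'
from h import *
p,C=wrist('w13');s=ctrl.get_state();x,y,z=s['ee_pos']
w=C.reshape(-1,3);w=w[np.isfinite(w[:,2])];w=w[np.hypot(w[:,0]-x,w[:,1]-y)<38]
f=w[abs(w[:,2]-z+4)<3.5];r=np.hypot(f[:,0]-x,f[:,1]-y);f=f[r>22]
A=np.c_[f[:,:2],np.ones(len(f))];print('plane',np.linalg.lstsq(A,f[:,2],rcond=None)[0],'z',np.median(f[:,2]))
print('flange',len(f),(f.max(0)+f.min(0))/2,np.ptp(f,axis=0))
E
python3 s.py 472.5 24.4 169.4
```

```text
plane [ 4.96421970e-03 -2.60205565e-04  1.85840602e+02] z 188.1923024435274
flange 5124 [472.21069207  26.10798203 187.16051626] [62.53804102 61.46988268  6.49100537]
t 24.05 p [472.2  25.7 191.4] yaw(y-axis) 90.21 zaxis [-3.e-04  1.e-04 -1.e+00] open 16.0 ff 39.2 F [-0.6 -0.1 -0.3] q [-0.87 -0.04  0.72  1.96  0.03  1.21  1.41]
cm in tool axes [-0.03 -0.13  2.2 ]
turn [ 0.   -0.02  0.21]
```

View pics/w13.png

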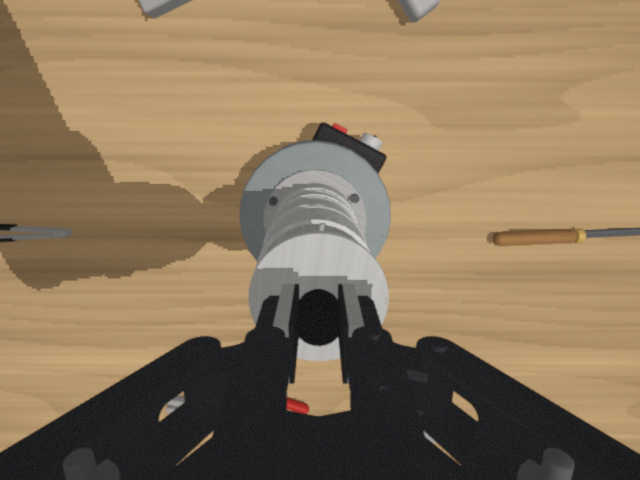

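The lid is held level at (320,297), above the stack; a 1 mm correction in y, then down.

```bash
python3 -m handwheel '[{"grip":-0.8,"dx":-0.03,"dy":-0.12,"dz":0.5,"rx":0,"ry":0,"rz":0},{"grip":-0.8,"dx":-0.03,"dy":-0.12,"dz":0.9,"rx":0,"ry":0,"rz":0},{"grip":-0.8,"dx":-0.03,"dy":-0.12,"dz":1.2,"rx":0,"ry":0,"rz":0},{"grip":-0.8,"dx":-0.03,"dy":-0.12,"dz":1.5,"rx":0,"ry":0,"rz":0},{"grip":-0.8,"dx":-0.03,"dy":-0.12,"dz":1.8,"rx":0,"ry":0,"rz":0},{"grip":-0.8,"dx":-0.03,"dy":-0.12,"dz":2.1,"rx":0,"ry":0,"rz":0},{"grip":-0.8,"dx":-0.03,"dy":-0.12,"dz":2.1,"rx":0,"ry":0,"rz":0},{"grip":-0.8,"dx":-0.03,"dy":-0.12,"dz":2.1,"rx":0,"ry":0,"rz":0}]' >/dev/null && python3 s.py 471.5 22.1 169.4
python3 -m handwheel '[{"grip":-0.8,"dx":0,"dy":0,"dz":0.05,"rx":0,"ry":0,"rz":0},{"grip":-0.8,"dx":0,"dy":0,"dz":0.1,"rx":0,"ry":0,"rz":0},{"grip":-0.8,"dx":0,"dy":0,"dz":0.1,"rx":0,"ry":0,"rz":0}]'
```

```text
t 24.72 p [472.7  23.2 170.1] yaw(y-axis) 90.08 zaxis [-3.e-04 -2.e-04 -1.e+00] open 16.4 ff 39.3 F [ 0.4 -0.6 -0.9] q [-0.87 -0.01  0.73  1.99  0.01  1.16  1.43]
cm in tool axes [ 0.12 -0.11  0.07]
turn [-0.01 -0.02  0.08]
time_s: 24.97
ee_pos: [472.9, 23.3, 169.4]
tool_rot: [-0.001, 1.0, 0.0, 0.0]
ft_force: [-0.6, 0.9, 1.9]
opening: 16.5
finger_force: 39.5
```

```bash
python3 -m handwheel '[{"grip":-0.8,"dx":0,"dy":0,"dz":0.04,"rx":0,"ry":0,"rz":0},{"grip":0,"dx":0,"dy":0,"dz":0,"rx":0,"ry":0,"rz":0},{"grip":0,"dx":0,"dy":0,"dz":0,"rx":0,"ry":0,"rz":0},{"grip":0,"dx":0,"dy":0,"dz":0,"rx":0,"ry":0,"rz":0},{"grip":0,"dx":0,"dy":0,"dz":0,"rx":0,"ry":0,"rz":0},{"grip":0,"dx":0,"dy":0,"dz":0,"rx":0,"ry":0,"rz":0},{"grip":0,"dx":0,"dy":0,"dz":-2,"rx":0,"ry":0,"rz":0},{"grip":0,"dx":0,"dy":0,"dz":-5,"rx":0,"ry":0,"rz":0},{"grip":0,"dx":0,"dy":0,"dz":-9,"rx":0,"ry":0,"rz":0},{"grip":0,"dx":0,"dy":0,"dz":-12,"rx":0,"ry":0,"rz":0},{"grip":0,"dx":0,"dy":0,"dz":-12,"rx":0,"ry":0,"rz":0},{"grip":0,"dx":0,"dy":0,"dz":-12,"rx":0,"ry":0,"rz":0}]' >/dev/null
python3 - <<'E'
from h import *
p,C=wrist('w14')
w=C.reshape(-1,3);w=w[np.isfinite(w[:,2])];w=w[np.hypot(w[:,0]-472.5,w[:,1]-24.5)<38]
f=w[abs(w[:,2]-166)<4];k=w[w[:,2]>184];k=k[k[:,2]<193];r=np.hypot(f[:,0]-472.5,f[:,1]-24.5);f=f[r>14]
A=np.c_[f[:,:2],np.ones(len(f))];print('plane',np.linalg.lstsq(A,f[:,2],rcond=None)[0],'z',np.median(f[:,2]),'knob z',np.median(k[:,2]) if len(k) else None)
print('flange',len(f),(f.max(0)+f.min(0))/2,np.ptp(f,axis=0))
q,_=ctrl.snapshot('side');a=cv2.resize(q[120:300,200:360],(533,600),interpolation=2);cv2.imwrite('pics/fin.png',a)
E
python3 s.py
```

```text
plane [ 3.66441075e-03 -7.73807406e-04  1.64776632e+02] z 166.52231263540153 knob z 189.19033915100272
flange 4009 [473.23886396  24.44010951 165.4089544 ] [62.05569939 61.85796862  6.8140408 ]
t 26.07 p [472.4  23.2 288.4] yaw(y-axis) 90.1 zaxis [-9.e-04 -3.e-04 -1.e+00] open 42.6 ff 0.0 F [-0.2  0.  -1.1] q [-0.89 -0.12  0.69  1.82  0.07  1.42  1.37]
```

View pics/fin.png

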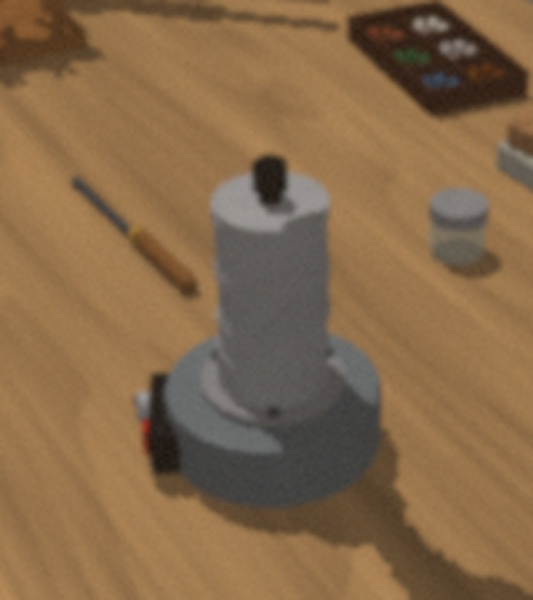

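The stack stands straight with the lid on at (270,200). The flange is level at 166.5 mm, against 165 expected plus a bias of about 1 mm, and the gripper is clear. Handing in.

```bash
python3 -c "
from station import ctrl
print(ctrl.job_done())"
```

```text
the job is handed in; nothing more can be done
None
```

The job is handed in (no verdict came back): fine, medium and coarse sieves and the lid are stacked on the receiver pan, released and standing straight, with heights and centres within tolerance by the wrist camera, and no contact with the bystanders seen.

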